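# Take a bayonet filter cartridge off the leak tester's port

## Task

Take the used blue filter cartridge off its steel port block: push the green release button fully down, turn the cartridge anticlockwise by its wing until you feel it come up against its stop, without forcing it, and lift it out. Stand it upright in the yellow tray, set down gently, let go, and leave the jar, the screwdriver and the pressure gauge where they are.

Things in the scene. Friction and masses are not known exactly. Their poses are not given: they have to be found in the camera images.
- mount: Fixed stainless port block, 110 (its x) x 145 (its y) x 50 mm high, z up; origin on the table exactly under the bayonet axis. It reaches x = -55 to +55, y = -50.5 to +94.5 mm. The release button is at x 0, y +64 mm. More than 40 N summed contact force between cartridge and block breaks it (about 0.6 N m of twist; a catching pull of 15 N is still safe).
- port (a point): Mouth of the block's 60 mm bore (30 mm deep), on the bayonet axis, 50 mm above the table, axes as the block. With the button down the cartridge turns anticlockwise seen from above, dragging under 0.15 N m, until its lugs meet the ring's end stop. How far differs from port to port, 52 to 88 degrees, unseen: it must be felt. The stop is sprung: 0.2 to 0.4 N m more per degree.
- bore (a point): Centre of the bore's floor, 20 mm above the table. A sprung rubber seal here pushes the cartridge up with about 8 N. The lugs clear the bayonet ring only at the stop and within the last 4 degrees or so before first touching it (pressed on, the ring turns along); lifted earlier they catch under the ring. While the button is up a pin locks the cartridge (2 degrees of play).
- release (a joint): Travel of the green release button in m: 0 up, 0.008 fully down. It moves straight down against about 3 N all the way, then meets a hard end, and stays down where it is left. The lock is free from 0.005 on. Pushing on button or block with more than 35 N breaks it.
- release_top (a point): Centre of the top of the round green button, 28 mm across, 66 mm above the table when up, on a black collar (38 mm across, top 54 mm above the table). Moves down with the button.
- cartridge: Filter cartridge, 87 mm high, 0.18 to 0.33 kg; origin at the centre of its underside, z up its axis. White foot 38 mm wide up to 33 mm, with two lugs along +-x (10 wide, 8 high, 52 mm over both); blue drum 64 mm wide from 33 to 57 mm; a wing above. On the port its origin is 21.5 mm above the table, its x within 2 degrees of the block's x.
- wing (a point): Middle of the flat upright blue wing on the cartridge, on its axis 74 mm above its underside, axes as the cartridge. The wing is 52 mm long along x, 14 mm thick along y, from 57 to 87 mm above the underside, with a white band near its +x end (at the start towards the block's +x and its small red mark).
- tray: Fixed open yellow tray, 180 (its x) x 160 (its y) x 25 mm high, walls 4 mm and floor 4 mm thick; origin on the table under its centre.
- jar: Bystander: closed jar 48 mm across, 75 mm high, standing; origin at the centre of its underside.
- driver: Bystander: screwdriver with orange handle lying on the table; origin under its middle, x along it.
- gauge: Bystander: round steel pressure gauge lying on its back, 52 mm across, 18 mm high, with a brass stub; origin at the centre of its underside.
Mind the look-alikes: they are no part of the job. What is meant by the cartridge is not pink, and is the smaller of those in its own colour.

How it is judged:
By the outcome, as a careful person would: the job done as asked, in the order asked, and still so for the second after the job is handed in, with the robot touching nothing.
It also fails if it takes over 72 s, if anything falls off the work surface, if the arm or the gripper's body presses on something with over 40 N, if the wrist force passes 120 N, or if a joint passes its speed limit or range.

## Robot

A 6-joint arm with a two-finger parallel gripper is mounted at the origin on the work surface. World frame = base frame: x ahead of the robot, y to its left, z up, the work surface at z = 0. Lengths are in m, angles in rad, forces in N, time in s.
With the tool pointing down it reaches from about 0.25 to 0.725 m from the base axis. Payload 4 kg.
Tool frame: the origin (TCP) lies midway between the tips of the shut fingers; the grasp point (between the pads) lies 19 mm behind it; z points along the fingers, x is the direction in which the jaws open and shut, and the axes are right-handed (so a half turn about z gives the same grasp; the last joint's range is limited). The gripper opens to 85 mm and grips with 20 to 120 N. Pads are 22 mm wide; open, the fingers measure 114 mm over their backs; the gripper's body (76 mm by 85 mm) begins 54 mm behind the grasp point. The pads swing forward as they close: fully open they stand 13 mm farther back than shut.
Start: joints at [1.285, 0.241, 0.005, 1.335, 0, 1.571], TCP at [0.141, 0.48, 0.231] pointing down, gripper open.
Joint ranges: [-2.72, 2.72], [-1.05, 1.87], [-1.09, 1.28], [-1.99, 2.15], [-1.42, 1.44], [-3.14, 3.14]. Speed limits (rad/s): [2.79, 2.79, 3.14, 3.14, 3.14, 3.14].

## Interface

Orientations are given as a unit quaternion [x, y, z, w].
In Python, from workcell import bot, vision, ticket gives the robot as it stands.
- The arm moves only by the tool play_rows, never from a script. Its argument "deltas" is one flat list of numbers, 5 for each row, row after row: the opening, from 0 (shut) to 1 (fully open), then the shift along the tool's x, y, z in units of 60 mm (1.0 is 60 mm), then the turn about the tool's z in degrees. A call has 1 to 12 rows; each row shifts and turns the pose as measured when the row begins, along the tool's axes as they then stand; what a row does not reach is not made up. A row lasts 1/8 s, in which the tool goes at most 62.5 mm and 10.7 degrees, less where a joint would pass 70% of its speed; a pose out of reach is approached as far as the arm can. A call is refused whole if a number of a shift passes 1 or a number of a turn 10.7, either way. A call with a gripper value outside its range is refused whole. The fingers move at their own pace and stop on an object; the grip force is fixed at half the most. Time passes only in rows, so rows that do not move let the fingers close. It gives the time, the measured TCP pose, the force and the opening at its end, in the units of the state.
- bot.get_obs(): the state, without advancing time (a new reading comes with each control period).
- vision.camera(name): name is "scene" or "top" or "wrist"; returns a dict with "color" (400x640x3 uint8, blue, green, red), "intrinsics" (3x3 intrinsics, pixels), "k1" (the pictures are not rectified: a ray, as slopes to the right and down, at radius r is drawn at 1 + k1 r^2 times it, then the intrinsics apply), "rvec" (rotation vector, rad) and "tvec" (3), from world to camera coordinates, as OpenCV has them. Camera axes: x right, y down, z forward; pixel columns grow to the right and rows downward; lengths in m; the calibration is good to about 2 mm. A picture is of the moment at which its call begins. There is no depth.
- ticket.job_done(): hands the job in, once; it reports no verdict.
The state is a dict: "clock": time; "joint_pos": joint angles; "joint_vel": joint speeds; "tau": joint torques, N m; "eef_pos": TCP position; "tool_rot": TCP orientation; "ft_force": force on the tool from outside, world axes, zero at the start; "ft_torque": the same for the moment, N m; "grip_width": finger opening in m.
Only numpy, scipy, OpenCV 4.12 (cv2) and the standard library are available. Lean on these libraries where they do the work, as an engineer would, in place of code of your own. Each camera call takes 0.05 s, during which the arm holds its last target. There are 200 camera calls.

## Working session

There is one attempt and no reset: what is moved stays moved. The work goes in short steps, Python scripts to look and compute and a tool call to move; the robot and the scene stay as the last step left them, time stands still between calls to the robot, and variables do not carry over. Pictures are saved under pics/ and viewed, about 8 in all and at most 12, crops included, and the job is handed in when it is done.

Besides the shell and the picture viewer there is one more tool, called as name(argument=value, ...) on one line, values as JSON. play_rows: Moves the arm, as the interface text tells. Its arguments: {"type":"object","properties":{"deltas":{"type":"array"}},"required":["deltas"]}

```bash
mkdir -p pics
cat > h.py <<'E'
import numpy as np, cv2
from scipy.spatial.transform import Rotation as R
from workcell import bot, vision, ticket
def cam(n):
    c=vision.camera(n); return c
def rays(c,uv):
    K=np.array(c["intrinsics"]);k1=float(np.ravel(c["k1"])[0])
    p=cv2.undistortPoints(np.array(uv,float).reshape(-1,1,2),K,np.array([k1,0,0,0,0.])).reshape(-1,2)
    Rm=cv2.Rodrigues(np.array(c["rvec"],float))[0];t=np.array(c["tvec"],float).ravel()
    d=np.c_[p,np.ones(len(p))]@Rm
    return -Rm.T@t,d
def onz(c,uv,z):
    o,d=rays(c,uv); s=(z-o[2])/d[:,2]; return o+d*s[:,None]
def proj(c,P):
    return cv2.projectPoints(np.array(P,float).reshape(-1,1,3),np.array(c["rvec"],float),np.array(c["tvec"],float),np.array(c["intrinsics"]),np.array([float(np.ravel(c["k1"])[0]),0,0,0,0]))[0].reshape(-1,2)
def st():
    o=bot.get_obs()
    for k in ("clock","joint_pos","eef_pos","tool_rot","ft_force","ft_torque","grip_width"): print(k,np.round(o[k],4))
    return o
E
python3 - <<'E'
from h import *
import pickle
o=st(); print(R.from_quat(o["tool_rot"]).as_matrix().round(3))
for n in("scene","top"):
    c=cam(n); pickle.dump(c,open(n+".pkl","wb")); cv2.imwrite(f"pics/{n}0.png",c["color"])
    Rm=cv2.Rodrigues(np.array(c["rvec"],float))[0]; print(n,-Rm.T@np.ravel(c["tvec"]),Rm[2])
E
```

```text
clock 0.0
joint_pos [1.285  0.2414 0.0037 1.3352 0.     1.5708]
eef_pos [0.1408 0.4791 0.2304]
tool_rot [ 8.006e-01  5.992e-01 -8.000e-04  6.000e-04]
ft_force [ 0.1887 -0.0007 -0.4509]
ft_torque [ 0.0087 -0.0068  0.0126]
grip_width 0.0854
[[ 0.282  0.959 -0.001]
 [ 0.959 -0.282 -0.002]
 [-0.002 -0.    -1.   ]]
scene [0.97096639 0.29826906 0.88737694] [-0.42417056 -0.29828673 -0.85504641]
top [0.51371118 0.02209083 0.99441189] [ 0.04363463 -0.00232026 -0.99904486]
```

View pics/top0.png

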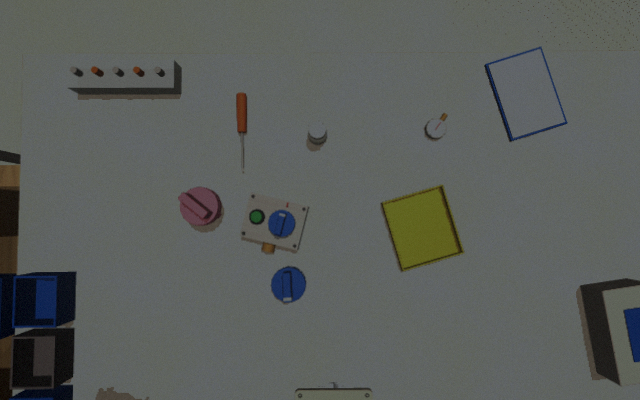

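View pics/scene0.png

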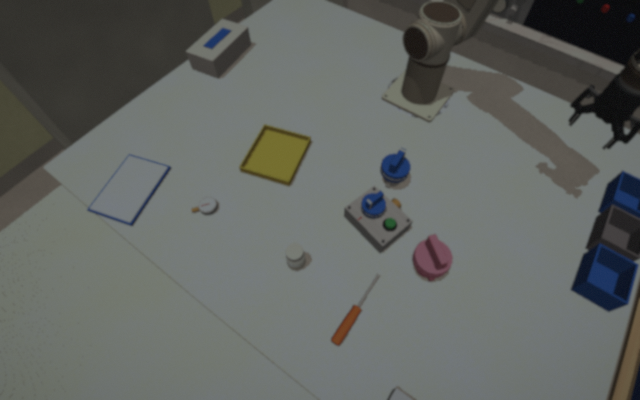

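Top view: the port block is at about (275,223), with the green button at (257,217) and the target cartridge at (281,224). The larger blue look-alike is at (288,284), the pink one at (200,206), and the tray at (422,228). The jar is at (317,134), the gauge at (436,128) and the driver at (242,130). The scene view agrees.

```bash
cat > m.py <<'E'
from h import *
import pickle
T=pickle.load(open("top.pkl","rb"));S=pickle.load(open("scene.pkl","rb"))
def comps(c,lo,hi,amin=20):
    hsv=cv2.cvtColor(c["color"],cv2.COLOR_BGR2HSV)
    m=cv2.inRange(hsv,np.array(lo),np.array(hi))
    n,l,s,ce=cv2.connectedComponentsWithStats(m)
    return m,[(i,s[i],ce[i]) for i in range(1,n) if s[i][4]>=amin],l
for nm,c in(("top",T),("scene",S)):
    for cn,lo,hi in(("green",(45,90,30),(85,255,255)),("blue",(100,120,40),(125,255,255)),("yellow",(22,120,50),(35,255,255))):
        m,cs,l=comps(c,lo,hi)
        for i,s,ce in cs:
            if 150<ce[0]<480: print(nm,cn,s,ce.round(1), "z66",onz(c,[ce],.066)[0].round(4))
# green two-view triangulation
m,cs,l=comps(T,(22,120,50),(35,255,255),500)
i=cs[0][0]; cnt=cv2.findContours((l==i).astype(np.uint8),0,2)[0][0]
r=cv2.minAreaRect(cnt); print("tray",r); b=cv2.boxPoints(r)
for z in(.025,.004): print(onz(T,b,z).round(4).tolist(), onz(T,[r[0]],z).round(4))
cr=T["color"][185:260,230:320]; crs=S["color"][180:255,335:425]
up=lambda a:cv2.resize(cv2.convertScaleAbs(a,alpha=1.6),None,fx=6,fy=6,interpolation=cv2.INTER_CUBIC)
im=np.vstack([up(cr),up(crs)]); im=np.hstack([up(cr)[:,:400],up(crs)[:,:400]])
im=np.hstack([cv2.resize(up(cr),(400,333)),cv2.resize(up(crs),(400,333))]) 
cv2.imwrite("pics/crop.png",im)
E
python3 m.py
```

```text
top green [250 211  12  12 116] [255.7 216.4] z66 [0.5251 0.1835 0.066 ]
top blue [268 210  27  27 512] [281.1 223.3] z66 [0.5083 0.1226 0.066 ]
top blue [271 267  35  35 871] [288.2 283.4] z66 [0.3655 0.1055 0.066 ]
top yellow [ 382  185   82   86 4412] [421.5 227.8] z66 [ 0.4964 -0.2136  0.066 ]
scene green [384 219  12  10  94] [389.7 223.6] z66 [0.5311 0.1865 0.066 ]
scene blue [205  29  24  19 167] [216.8  37.9] z66 [ 0.2374 -0.7189  0.066 ]
scene blue [382 151  28  28 542] [395.4 165.7] z66 [0.3633 0.1068 0.066 ]
scene blue [362 192  23  23 364] [373.8 203.7] z66 [0.5048 0.1226 0.066 ]
scene yellow [ 241  126   69   58 2520] [275.7 154.6] z66 [ 0.5298 -0.1915  0.066 ]
tray ((422.53216552734375, 227.4403839111328), (71.83697509765625, 64.17436218261719), 73.3007583618164)
[[0.56, -0.1246, 0.025], [0.6058, -0.2794, 0.025], [0.4337, -0.3277, 0.025], [0.3884, -0.1742, 0.025]] [[ 0.4966 -0.2266  0.025 ]]
[[0.561, -0.1278, 0.004], [0.6078, -0.2859, 0.004], [0.4319, -0.3353, 0.004], [0.3857, -0.1784, 0.004]] [[ 0.4962 -0.232   0.004 ]]
```

View pics/crop.png

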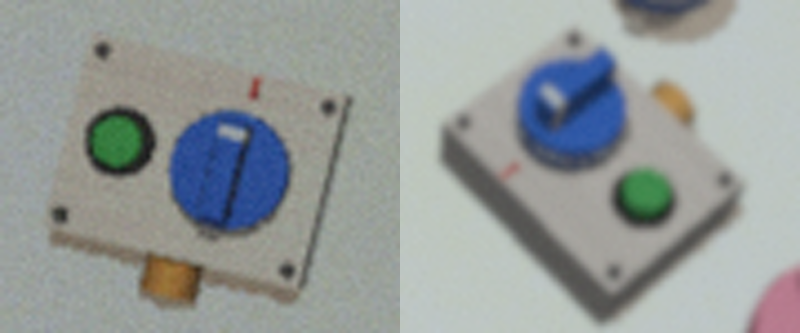

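The crop shows the top face with its four screws: top view at crop (102,50), (328,107), (288,271) and (60,215), plus the red mark at (255,88). The wing points at the red mark, with its white band on that end.

```bash
cat > m2.py <<'E'
from h import *
import pickle
T=pickle.load(open("top.pkl","rb"));S=pickle.load(open("scene.pkl","rb"))
f=90/400
t=np.array([(102,50),(328,107),(288,271),(60,215)])*f+[230,185]-.5+.1
s=(np.array([(613,271),(463,121),(574,39),(725,179)])-[400,0])*f+[335,180]-.4
for c,p in((T,t),(S,s)):
    W=onz(c,p,.05); C=W.mean(0)
    print(W.round(4).tolist(),"centre",C.round(4))
    e=(W[1]-W[0]+W[2]-W[3])/2; g=(W[0]-W[3]+W[1]-W[2])/2   # -y dir , +x dir
    print("len",np.linalg.norm(e),np.linalg.norm(g),"yaw_x from g",np.degrees(np.arctan2(g[1],g[0])),"from -y",np.degrees(np.arctan2(e[1],e[0]))+90)
    a=np.arctan2(g[1],g[0])/2+(np.arctan2(e[1],e[0])+np.pi/2)/2
    y=np.array([-np.sin(a),np.cos(a)]); ax=C[:2]-.022*y
    print("axis",ax.round(4),"button",(ax+.064*y).round(4))
# triangulate same screws
oT,dT=rays(T,t);oS,dS=rays(S,s)
for a,b in zip(dT,dS):
    k=np.linalg.lstsq(np.c_[a,-b],oS-oT,rcond=None)[0]; p=oT+a*k[0];q=oS+b*k[1]; print((p/2+q/2).round(4),np.linalg.norm(p-q).round(4))
# tray in both views by outer rim corners
for n,c in(("T",T),("S",S)):
    hsv=cv2.cvtColor(c["color"],cv2.COLOR_BGR2HSV);m=cv2.inRange(hsv,np.array((18,110,40)),np.array((38,255,255)))
    k,l,st_,ce=cv2.connectedComponentsWithStats(m);i=1+st_[1:,4].argmax()
    cnt=max(cv2.findContours((l==i).astype(np.uint8),0,2)[0],key=cv2.contourArea)
    q=cv2.approxPolyDP(cv2.convexHull(cnt),6,True).reshape(-1,2).astype(float)
    W=onz(c,q,.025);print(n,W.round(3).tolist(),W.mean(0).round(4),[np.linalg.norm(W[i]-W[i-1]).round(3) for i in range(len(W))])
E
python3 m2.py
```

```text
[[0.5755, 0.1941, 0.05], [0.5437, 0.0699, 0.05], [0.4541, 0.0919, 0.05], [0.4851, 0.2166, 0.05]] centre [0.5146 0.1431 0.05  ]
len 0.12833359016417697 0.0927289853019792 yaw_x from g -13.885476222789729 from -y -14.167728156002696
axis [0.5093 0.1218] button [0.5248 0.1839]
[[0.5749, 0.1941, 0.05], [0.5429, 0.0699, 0.05], [0.454, 0.0932, 0.05], [0.4855, 0.2173, 0.05]] centre [0.5143 0.1436 0.05  ]
len 0.1281154731218559 0.09213820529627763 yaw_x from g -14.631406361023533 from -y -14.346334925884108
axis [0.5088 0.1223] button [0.5248 0.1843]
[0.5754 0.194  0.0508] 0.0003
[0.5436 0.07   0.0512] 0.0004
[0.4537 0.0925 0.049 ] 0.0012
[0.485  0.217  0.0489] 0.0004
T [[0.603, -0.277, 0.025], [0.435, -0.326, 0.025], [0.391, -0.174, 0.025], [0.558, -0.126, 0.025]] [ 0.4968 -0.2258  0.025 ] [np.float64(0.158), np.float64(0.175), np.float64(0.159), np.float64(0.174)]
S [[0.441, -0.32, 0.025], [0.397, -0.174, 0.025], [0.569, -0.119, 0.025], [0.608, -0.264, 0.025]] [ 0.504  -0.2193  0.025 ] [np.float64(0.176), np.float64(0.152), np.float64(0.18), np.float64(0.15)]
```

Both views agree: axis (0.509, 0.122), block yaw -14.2°, button (0.525, 0.184), tray centre about (0.498, -0.225). I'll shut the gripper and go over the button.

play_rows(deltas=[0,-0.24,0.62,0,0,0,-0.24,0.62,0,0,0,-0.24,0.62,0,0,0,-0.24,0.62,0,0,0,-0.24,0.62,0,0,0,-0.24,0.62,0,0,0,-0.24,0.62,0,0,0,-0.24,0.62,0,0,0,-0.24,0.62,0,0,0,-0.24,0.62,0,0,0,-0.24,0.62,0,0,0,-0.24,0.62,0,0])

```text
clock: 1.6
eef_pos: [0.5283, 0.179, 0.2247]
tool_rot: [0.798, 0.602, -0.006, 0.001]
ft_force: [0.4, 1.3, -0.6]
grip_width: 0.0
```

play_rows(deltas=[0,0,0,0,10,0,0,0,0,10,0,0,0,0,10,0,0,0,0,10,0,0,0,0,10,0,0,0,0,10,0,0,0,0,10,0,0,0,0,10,0,0,0,0,8,0,0,0,0,0])

```text
clock: 2.85
eef_pos: [0.5276, 0.1745, 0.2171]
tool_rot: [0.989, -0.149, -0.01, 0.008]
ft_force: [-0.4, -0.3, 1.0]
grip_width: 0.0002
```

```bash
cat >> h.py <<'E'
def goto(xyz,yaw=None):
    o=st(); M=R.from_quat(o["tool_rot"]).as_matrix(); y=np.degrees(np.arctan2(M[1,0],M[0,0]))
    print("yaw",y.round(2),"zaxis",M[:,2].round(4),"units",(M.T@(np.array(xyz)-o["eef_pos"])/.06).round(3), "turn",None if yaw is None else round(y-yaw,2))
E
python3 -c "
from h import *
goto((.5248,.184,.09),-14.2)"
```

```text
clock 2.85
joint_pos [ 0.3225  0.3787  0.1598  1.3778 -0.0056  2.1935]
eef_pos [0.5276 0.1745 0.2171]
tool_rot [ 0.9887 -0.1495 -0.0103  0.0084]
ft_force [-0.3552 -0.3243  1.0171]
ft_torque [ 0.0326 -0.0191  0.0284]
grip_width 0.0002
yaw -17.21 zaxis [-0.0228 -0.0135 -0.9996] units [-0.053 -0.179  2.117] turn -3.01
```

play_rows(deltas=[0,-0.03,-0.09,0.35,-1.5,0,-0.03,-0.09,0.35,-1.5,0,0,0,0.35,0,0,0,0,0.35,0,0,0,0,0.35,0,0,0,0,0.1,0,0,0,0,0,0])

```text
clock: 3.72
eef_pos: [0.5241, 0.1845, 0.1019]
tool_rot: [0.993, -0.114, -0.011, 0.008]
ft_force: [0.8, 0.2, -0.4]
grip_width: -0.0003
```

```bash
python3 -c "
from h import *
goto((.5248,.184,.07),-14.2)
c=cam('wrist');cv2.imwrite('pics/w1.png',c['color'])
print(proj(c,[(.5248,.184,.066),(.509,.122,.1085)]))
import pickle
pickle.dump(c,open('w1.pkl','wb'))"
```

```text
clock 3.725
joint_pos [ 0.3414  0.4567 -0.0323  1.1095 -0.0051  2.1417]
eef_pos [0.5241 0.1845 0.1019]
tool_rot [ 0.9933 -0.1145 -0.0113  0.0084]
ft_force [ 0.7664  0.159  -0.4218]
ft_torque [ 0.0264 -0.0448  0.0215]
grip_width -0.0003
yaw -13.16 zaxis [-0.0244 -0.0141 -0.9996] units [ 0.025 -0.005  0.531] turn 1.04
[[322.98009064 224.08198768]
 [319.61846049 356.72170937]]
```

View pics/w1.png

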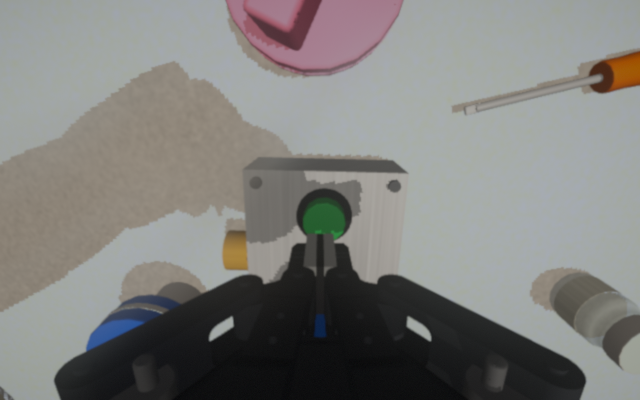

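The wrist view shows the shut fingertips over the green button. It appears at about (324,215), against (323,224) predicted, so it's aligned. Next I'll descend to just above it, then press in small steps.

play_rows(deltas=[0,0.02,0,0.2,0,0,0,0,0.2,0,0,0,0,0.12,0,0,0,0,0.03,0,0,0,0,0,0])

```text
clock: 4.4
eef_pos: [0.5258, 0.1842, 0.0685]
tool_rot: [0.993, -0.114, -0.01, 0.008]
ft_force: [0.3, 0.3, -0.2]
grip_width: 0.0001
```

play_rows(deltas=[0,0,0,0.03,0,0,0,0,0.03,0,0,0,0,0.03,0])

```text
clock: 4.78
eef_pos: [0.5262, 0.1843, 0.064]
tool_rot: [0.993, -0.114, -0.009, 0.007]
ft_force: [-1.6, -0.3, 2.8]
grip_width: 0.0002
```

Contact at about 3 N, as expected.

play_rows(deltas=[0,0,0,0.03,0,0,0,0,0.03,0,0,0,0,0.03,0])

```text
clock: 5.15
eef_pos: [0.5262, 0.1843, 0.0589]
tool_rot: [0.993, -0.114, -0.009, 0.007]
ft_force: [-0.5, -0.2, 2.7]
grip_width: -0.0
```

play_rows(deltas=[0,0,0,0.03,0,0,0,0,0.02,0])

```text
clock: 5.4
eef_pos: [0.5263, 0.1844, 0.0579]
tool_rot: [0.993, -0.114, -0.008, 0.007]
ft_force: [-4.7, -2.0, 11.5]
grip_width: -0.0002
```

The button met its hard end at 0.058 m with 11.5 N. I'll lift off, move over the cartridge, turn and open.

play_rows(deltas=[0,0,0,-0.25,0,0,0,0,-0.6,0,0,0,0,-0.6,0,0,0,0,-0.6,0,0,0,0,-0.5,0,1,-0.02,0.36,0,0,1,-0.02,0.36,0,0,1,0,0.3,0,0,1,0,0,0,0])

```text
clock: 6.52
eef_pos: [0.5115, 0.1228, 0.2155]
tool_rot: [0.993, -0.115, -0.009, 0.007]
ft_force: [0.2, -0.2, -0.3]
grip_width: 0.0724
```

play_rows(deltas=[1,0,0,0,-10,1,0,0,0,-10,1,0,0,0,-10,1,0,0,0,-10,1,0,0,0,-10,1,0,0,0,-10,1,0,0,0,-10,1,0,0,0,-9,1,0,0,0,-6,1,0,0,0,0])

```text
clock: 7.78
eef_pos: [0.5086, 0.1226, 0.2073]
tool_rot: [0.796, 0.605, -0.017, -0.005]
ft_force: [-1.0, 0.3, 0.1]
grip_width: 0.0852
```

```bash
python3 -c "
from h import *
goto((.509,.122,.14),75.8)
c=cam('wrist');cv2.imwrite('pics/w2.png',c['color'])
import pickle
pickle.dump(c,open('w2.pkl','wb'))
print(proj(c,[(.509,.122,.1085),(.509,.122,.0785)]))"
```

```text
clock 7.775
joint_pos [ 0.2386  0.326   0.0576  1.3378 -0.0036  0.5085]
eef_pos [0.5086 0.1226 0.2073]
tool_rot [ 0.7957  0.6055 -0.0169 -0.0054]
ft_force [-0.9771  0.2909  0.1043]
ft_torque [ 0.0066 -0.0558 -0.0052]
grip_width 0.0852
yaw 74.56 zaxis [-0.0335 -0.0119 -0.9994] units [0.015 0.041 1.121] turn -1.24
[[321.54861578 201.59809353]
 [322.00068884 193.16440827]]
```

View pics/w2.png

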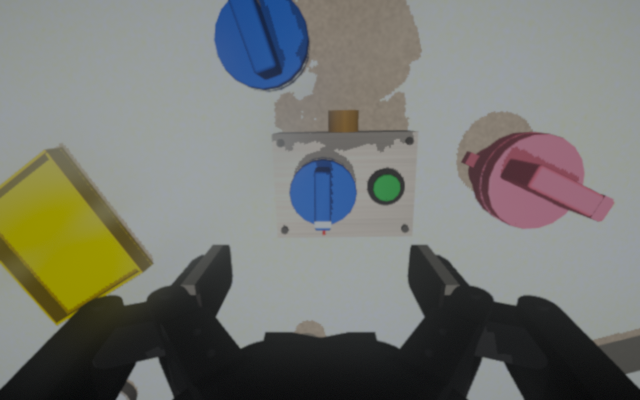

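The wrist view shows the wing lined up with the jaws' mid-plane. Its top runs from about (322,165) to (323,228) with the white band at (322,226), against a predicted axis at (321.5,201.6). The button at (386,186) looks fully down. Next I'll descend.

play_rows(deltas=[1,0.01,0.02,0.5,-1.2,1,0.01,0.02,0.5,0,1,0,0,0.4,0,1,0,0,0.15,0,1,0,0,0.05,0])

```text
clock: 8.45
eef_pos: [0.509, 0.1225, 0.1089]
tool_rot: [0.791, 0.611, -0.016, -0.005]
ft_force: [0.8, 0.1, -0.0]
grip_width: 0.0857
```

```bash
python3 -c "
from h import *
import pickle
goto((.509,.122,.087),75.8)
c=pickle.load(open('w2.pkl','rb'))
hsv=cv2.cvtColor(c['color'],cv2.COLOR_BGR2HSV);m=cv2.inRange(hsv,np.array((100,120,40)),np.array((125,255,255)))
m[:130]=0;m[250:]=0;m[:,:270]=0;m[:,370:]=0
ct=max(cv2.findContours(m,0,2)[0],key=cv2.contourArea)
cc,r=cv2.minEnclosingCircle(ct);print(cc,r,cv2.boundingRect(ct))
ms=np.mean([ct[:,0,0].min(),ct[:,0,0].max()])+.0
W=onz(c,[cc,(cc[0]+r,cc[1])],.0785);print(W.round(4),np.linalg.norm(W[1]-W[0]))
# wing white band
w=cv2.inRange(hsv,np.array((0,0,120)),np.array((180,70,255)));
b=hsv[215:236,305:342];
print(hsv[226,305:342,1].tolist());print(hsv[175,305:342,2].tolist());print(hsv[200,305:342,2].tolist());print(hsv[212,305:342,2].tolist())
g=hsv[160:240,305:342]
"
```

```text
clock 8.45
joint_pos [ 0.2379  0.3966 -0.1079  1.0997 -0.003   0.4938]
eef_pos [0.509  0.1225 0.1089]
tool_rot [ 0.7914  0.6111 -0.0159 -0.0054]
ft_force [ 0.8322  0.1185 -0.0356]
ft_torque [ 0.0096 -0.0495  0.0273]
grip_width 0.0857
yaw 75.36 zaxis [-0.0317 -0.0108 -0.9994] units [-0.002  0.012  0.364] turn -0.44
(322.7145080566406, 191.6571044921875) 32.74214553833008 (290, 160, 66, 63)
[[0.5078 0.123  0.0785]
 [0.5158 0.1526 0.0785]] 0.03067873384394169
[13, 12, 13, 12, 13, 13, 13, 13, 8, 3, 13, 17, 16, 17, 17, 16, 16, 17, 17, 17, 16, 16, 17, 16, 16, 11, 3, 10, 14, 14, 14, 14, 14, 14, 12, 14, 14]
[158, 158, 158, 158, 157, 158, 158, 154, 142, 132, 141, 151, 155, 156, 156, 156, 156, 157, 156, 157, 156, 153, 151, 148, 135, 113, 115, 138, 153, 157, 158, 157, 158, 157, 157, 158, 157]
[159, 159, 159, 159, 159, 159, 159, 159, 153, 133, 135, 149, 156, 157, 157, 158, 158, 158, 157, 157, 157, 157, 156, 152, 138, 116, 110, 125, 147, 156, 158, 158, 157, 157, 157, 157, 157]
[159, 158, 158, 158, 158, 158, 158, 158, 152, 137, 135, 148, 155, 157, 158, 158, 158, 157, 157, 157, 156, 156, 156, 152, 139, 119, 125, 147, 157, 158, 157, 157, 157, 158, 158, 157, 157]
```

The wing centre agrees to within about 0.6 mm. Next I'll descend and close.

play_rows(deltas=[1,0,0.01,0.2,0,1,0,0,0.13,0,1,0,0,0.02,0])

```text
clock: 8.82
eef_pos: [0.5103, 0.1225, 0.0881]
tool_rot: [0.792, 0.611, -0.014, -0.005]
ft_force: [-1.2, 0.0, -0.7]
grip_width: 0.0853
```

play_rows(deltas=[0,0,0,0,0,0,0,0,0,0,0,0,0,0,0,0,0,0,0,0])

```text
clock: 9.32
eef_pos: [0.5111, 0.1227, 0.0891]
tool_rot: [0.792, 0.611, -0.013, -0.004]
ft_force: [-0.9, 0.5, 5.2]
grip_width: 0.0124
```

play_rows(deltas=[0,0,0,0,0,0,0,0,0,0])

```text
clock: 9.57
eef_pos: [0.5111, 0.1227, 0.0893]
tool_rot: [0.792, 0.611, -0.013, -0.004]
ft_force: [0.1, -0.9, -0.5]
grip_width: 0.0127
```

```bash
python3 -c "
from h import *
goto((.509,.122,.0875),75.8)"
```

```text
clock 9.575
joint_pos [ 0.2372  0.4156 -0.135   1.0481 -0.0027  0.494 ]
eef_pos [0.5111 0.1227 0.0893]
tool_rot [ 0.7917  0.6107 -0.0133 -0.0044]
ft_force [ 0.0927 -0.8842 -0.4918]
ft_torque [ 0.0672 -0.0379 -0.0072]
grip_width 0.0127
yaw 75.3 zaxis [-0.0265 -0.0092 -0.9996] units [-0.02  -0.03   0.031] turn -0.5
```

Gripped, width steady. Now I'll turn anticlockwise, well short of the earliest possible stop at first.

play_rows(deltas=[0,0,0,0,-5,0,0,0,0,-8,0,0,0,0,-8])

```text
clock: 9.95
eef_pos: [0.5115, 0.1225, 0.0893]
tool_rot: [0.663, 0.748, -0.012, -0.006]
ft_force: [-0.5, 0.1, 1.0]
grip_width: 0.0125
```

```bash
cat >> h.py <<'E'
def tq():
    o=bot.get_obs(); M=R.from_quat(o["tool_rot"]).as_matrix()
    print("t",round(o["clock"],2),"yaw",np.degrees(np.arctan2(M[1,0],M[0,0])).round(2),"turned",(np.degrees(np.arctan2(M[1,0],M[0,0]))-75.3).round(2)%360,"pos",np.round(o["eef_pos"],4),"F",np.round(o["ft_force"],1),"T",np.round(o["ft_torque"],3),"Ttool",(M.T@o["ft_torque"]).round(3),"w",round(float(o["grip_width"]),4),"tau6",round(float(o["tau"][5]),3),"q6",round(float(o["joint_pos"][5]),3),"zax",M[:,2].round(3))
E
python3 -c "
from h import *
tq()"
```

```text
t 9.95 yaw 96.9 turned 21.6 pos [0.5115 0.1225 0.0893] F [-0.5  0.1  1. ] T [ 0.009 -0.14  -0.082] Ttool [-0.14  -0.006  0.083] w 0.0125 tau6 0.869 q6 0.117 zax [-0.026 -0.009 -1.   ]
```

play_rows(deltas=[0,0,0,0,-8,0,0,0,0,-8,0,0,0,0,-7])

```text
clock: 10.32
eef_pos: [0.5117, 0.1223, 0.0893]
tool_rot: [0.495, 0.869, -0.011, -0.008]
ft_force: [-1.0, 0.5, 0.5]
grip_width: 0.0128
```

```bash
python3 -c "
from h import *
tq()"
```

```text
t 10.32 yaw 120.64 turned 45.34 pos [0.5117 0.1223 0.0893] F [-1.   0.5  0.5] T [-0.053 -0.066 -0.04 ] Ttool [-0.031 -0.078  0.042] w 0.0128 tau6 0.736 q6 -0.298 zax [-0.025 -0.01  -1.   ]
```

play_rows(deltas=[0,0,0,0,-3,0,0,0,0,-1.5])

```text
clock: 10.58
eef_pos: [0.5117, 0.1222, 0.0893]
tool_rot: [0.459, 0.888, -0.01, -0.009]
ft_force: [0.3, 0.3, 0.2]
grip_width: 0.0127
```

```bash
python3 -c "
from h import *
tq()"
```

```text
t 10.57 yaw 125.3 turned 50.0 pos [0.5117 0.1222 0.0893] F [0.3 0.3 0.2] T [ 0.025 -0.053 -0.053] Ttool [-0.058 -0.009  0.053] w 0.0127 tau6 0.053 q6 -0.379 zax [-0.025 -0.01  -1.   ]
```

play_rows(deltas=[0,0,0,0,-1.3])

```text
clock: 10.7
eef_pos: [0.5117, 0.1221, 0.0893]
tool_rot: [0.449, 0.893, -0.01, -0.009]
ft_force: [-0.3, -0.6, 1.0]
grip_width: 0.0128
```

```bash
python3 -c "
from h import *
tq()"
```

```text
t 10.7 yaw 126.64 turned 51.34 pos [0.5117 0.1221 0.0893] F [-0.3 -0.6  1. ] T [ 0.002 -0.001 -0.084] Ttool [-0.002  0.003  0.084] w 0.0128 tau6 0.069 q6 -0.403 zax [-0.025 -0.01  -1.   ]
```

play_rows(deltas=[0,0,0,0,-1.3])

```text
clock: 10.82
eef_pos: [0.5117, 0.1221, 0.0893]
tool_rot: [0.438, 0.899, -0.01, -0.009]
ft_force: [-1.2, -0.3, 0.1]
grip_width: 0.0126
```

```bash
python3 -c "
from h import *
tq()"
```

```text
t 10.82 yaw 128.01 turned 52.71 pos [0.5117 0.1221 0.0893] F [-1.2 -0.3  0.1] T [-0.026 -0.042 -0.065] Ttool [-0.018 -0.044  0.066] w 0.0126 tau6 0.08 q6 -0.427 zax [-0.025 -0.011 -1.   ]
```

play_rows(deltas=[0,0,0,0,-1.3])

```text
clock: 10.95
eef_pos: [0.5117, 0.1221, 0.0893]
tool_rot: [0.427, 0.904, -0.01, -0.009]
ft_force: [0.0, 0.8, 1.1]
grip_width: 0.0129
```

```bash
python3 -c "
from h import *
tq()"
```

```text
t 10.95 yaw 129.38 turned 54.08 pos [0.5117 0.1221 0.0893] F [0.  0.8 1.1] T [-0.095  0.045 -0.068] Ttool [ 0.094 -0.043  0.07 ] w 0.0129 tau6 0.087 q6 -0.451 zax [-0.025 -0.011 -1.   ]
```

play_rows(deltas=[0,0,0,0,-1.3])

```text
clock: 11.08
eef_pos: [0.5117, 0.122, 0.0893]
tool_rot: [0.416, 0.909, -0.01, -0.009]
ft_force: [-1.2, 0.2, -0.5]
grip_width: 0.0125
```

```bash
python3 -c "
from h import *
tq()"
```

```text
t 11.07 yaw 130.76 turned 55.46 pos [0.5117 0.122  0.0893] F [-1.2  0.2 -0.5] T [-0.101  0.004 -0.131] Ttool [ 0.068 -0.071  0.134] w 0.0125 tau6 0.09 q6 -0.475 zax [-0.025 -0.011 -1.   ]
```

play_rows(deltas=[0,0,0,0,-1.3])

```text
clock: 11.2
eef_pos: [0.5117, 0.122, 0.0893]
tool_rot: [0.405, 0.914, -0.01, -0.009]
ft_force: [-1.4, -0.0, 0.0]
grip_width: 0.0129
```

```bash
python3 -c "
from h import *
tq()"
```

```text
t 11.2 yaw 132.15 turned 56.85 pos [0.5117 0.122  0.0893] F [-1.4 -0.   0. ] T [-0.123 -0.025 -0.007] Ttool [ 0.064 -0.108  0.01 ] w 0.0129 tau6 0.091 q6 -0.499 zax [-0.025 -0.011 -1.   ]
```

play_rows(deltas=[0,0,0,0,-1.3])

```text
clock: 11.32
eef_pos: [0.5117, 0.122, 0.0893]
tool_rot: [0.394, 0.919, -0.01, -0.009]
ft_force: [-0.5, 0.1, 1.0]
grip_width: 0.0123
```

```bash
python3 -c "
from h import *
tq()"
```

```text
t 11.32 yaw 133.54 turned 58.24 pos [0.5117 0.122  0.0893] F [-0.5  0.1  1. ] T [-0.05  -0.073 -0.05 ] Ttool [-0.019 -0.085  0.052] w 0.0123 tau6 0.088 q6 -0.523 zax [-0.025 -0.011 -1.   ]
```

play_rows(deltas=[0,0,0,0,-1.3])

```text
clock: 11.45
eef_pos: [0.5117, 0.122, 0.0893]
tool_rot: [0.383, 0.924, -0.01, -0.01]
ft_force: [0.3, -0.0, 1.1]
grip_width: 0.0131
```

```bash
python3 -c "
from h import *
tq()"
```

```text
t 11.45 yaw 134.93 turned 59.63 pos [0.5117 0.122  0.0893] F [ 0.3 -0.   1.1] T [-0.089 -0.06  -0.057] Ttool [ 0.02  -0.104  0.06 ] w 0.0131 tau6 0.082 q6 -0.548 zax [-0.025 -0.011 -1.   ]
```

play_rows(deltas=[0,0,0,0,-1.3])

```text
clock: 11.58
eef_pos: [0.5117, 0.1219, 0.0893]
tool_rot: [0.372, 0.928, -0.01, -0.01]
ft_force: [-0.9, -0.9, 0.6]
grip_width: 0.0126
```

```bash
python3 -c "
from h import *
tq()"
```

```text
t 11.57 yaw 136.32 turned 61.02 pos [0.5117 0.1219 0.0893] F [-0.9 -0.9  0.6] T [-0.057  0.014 -0.049] Ttool [ 0.05  -0.028  0.05 ] w 0.0126 tau6 0.092 q6 -0.572 zax [-0.025 -0.011 -1.   ]
```

play_rows(deltas=[0,0,0,0,-1.2])

```text
clock: 11.7
eef_pos: [0.5117, 0.1219, 0.0893]
tool_rot: [0.361, 0.932, -0.01, -0.01]
ft_force: [-0.9, 0.1, 1.3]
grip_width: 0.0125
```

```bash
python3 -c "
from h import *
tq()"
```

```text
t 11.7 yaw 137.61 turned 62.31 pos [0.5117 0.1219 0.0893] F [-0.9  0.1  1.3] T [-0.13  -0.069 -0.098] Ttool [ 0.048 -0.136  0.102] w 0.0125 tau6 0.07 q6 -0.594 zax [-0.025 -0.011 -1.   ]
```

play_rows(deltas=[0,0,0,0,-1.2])

```text
clock: 11.82
eef_pos: [0.5117, 0.1218, 0.0893]
tool_rot: [0.351, 0.936, -0.01, -0.01]
ft_force: [-0.5, -0.3, 0.7]
grip_width: 0.0126
```

```bash
python3 -c "
from h import *
tq()"
```

```text
t 11.82 yaw 138.89 turned 63.59 pos [0.5117 0.1218 0.0893] F [-0.5 -0.3  0.7] T [-0.062  0.02  -0.081] Ttool [ 0.059 -0.024  0.082] w 0.0126 tau6 0.065 q6 -0.617 zax [-0.025 -0.011 -1.   ]
```

play_rows(deltas=[0,0,0,0,-1.2])

```text
clock: 11.95
eef_pos: [0.5117, 0.1218, 0.0893]
tool_rot: [0.34, 0.94, -0.01, -0.01]
ft_force: [0.5, -0.4, 0.6]
grip_width: 0.0124
```

```bash
python3 -c "
from h import *
tq()"
```

```text
t 11.95 yaw 140.17 turned 64.87 pos [0.5117 0.1218 0.0893] F [ 0.5 -0.4  0.6] T [-0.135  0.024 -0.017] Ttool [ 0.119 -0.068  0.02 ] w 0.0124 tau6 0.079 q6 -0.639 zax [-0.025 -0.011 -1.   ]
```

play_rows(deltas=[0,0,0,0,-1.2])

```text
clock: 12.08
eef_pos: [0.5117, 0.1217, 0.0894]
tool_rot: [0.33, 0.944, -0.009, -0.01]
ft_force: [0.1, -0.1, 0.1]
grip_width: 0.0124
```

```bash
python3 -c "
from h import *
tq()"
```

```text
t 12.07 yaw 141.46 turned 66.16 pos [0.5117 0.1217 0.0894] F [ 0.1 -0.1  0.1] T [-0.157  0.002 -0.052] Ttool [ 0.124 -0.095  0.056] w 0.0124 tau6 0.069 q6 -0.662 zax [-0.025 -0.011 -1.   ]
```

play_rows(deltas=[0,0,0,0,-1.2])

```text
clock: 12.2
eef_pos: [0.5118, 0.1217, 0.0894]
tool_rot: [0.319, 0.948, -0.009, -0.01]
ft_force: [-0.5, -1.2, 0.7]
grip_width: 0.0126
```

```bash
python3 -c "
from h import *
tq()"
```

```text
t 12.2 yaw 142.74 turned 67.44 pos [0.5118 0.1217 0.0894] F [-0.5 -1.2  0.7] T [-0.176  0.01  -0.081] Ttool [ 0.145 -0.097  0.085] w 0.0126 tau6 0.062 q6 -0.684 zax [-0.025 -0.011 -1.   ]
```

play_rows(deltas=[0,0,0,0,-1.2])

```text
clock: 12.32
eef_pos: [0.5118, 0.1217, 0.0894]
tool_rot: [0.309, 0.951, -0.009, -0.01]
ft_force: [-0.0, -0.7, 0.9]
grip_width: 0.0124
```

```bash
python3 -c "
from h import *
tq()"
```

```text
t 12.32 yaw 144.03 turned 68.73 pos [0.5118 0.1217 0.0894] F [-0.  -0.7  0.9] T [-0.21  -0.014 -0.066] Ttool [ 0.161 -0.133  0.071] w 0.0124 tau6 0.084 q6 -0.707 zax [-0.025 -0.011 -1.   ]
```

play_rows(deltas=[0,0,0,0,-1.2])

```text
clock: 12.45
eef_pos: [0.5119, 0.1216, 0.0894]
tool_rot: [0.298, 0.954, -0.009, -0.01]
ft_force: [-0.5, 0.4, 0.9]
grip_width: 0.0126
```

```bash
python3 -c "
from h import *
tq()"
```

```text
t 12.45 yaw 145.31 turned 70.01 pos [0.5119 0.1216 0.0894] F [-0.5  0.4  0.9] T [-0.225 -0.058 -0.016] Ttool [ 0.152 -0.176  0.022] w 0.0126 tau6 0.084 q6 -0.729 zax [-0.025 -0.012 -1.   ]
```

play_rows(deltas=[0,0,0,0,-1.2])

```text
clock: 12.58
eef_pos: [0.5119, 0.1216, 0.0895]
tool_rot: [0.287, 0.958, -0.009, -0.01]
ft_force: [0.3, -0.5, 1.5]
grip_width: 0.0129
```

```bash
python3 -c "
from h import *
tq()"
```

```text
t 12.57 yaw 146.6 turned 71.3 pos [0.5119 0.1216 0.0895] F [ 0.3 -0.5  1.5] T [-0.243  0.018 -0.099] Ttool [ 0.211 -0.116  0.105] w 0.0129 tau6 0.088 q6 -0.751 zax [-0.025 -0.012 -1.   ]
```

play_rows(deltas=[0,0,0,0,-1.2])

```text
clock: 12.7
eef_pos: [0.512, 0.1216, 0.0896]
tool_rot: [0.277, 0.961, -0.009, -0.01]
ft_force: [-0.4, -1.0, 1.6]
grip_width: 0.0124
```

```bash
python3 -c "
from h import *
tq()"
```

```text
t 12.7 yaw 147.88 turned 72.58 pos [0.512  0.1216 0.0896] F [-0.4 -1.   1.6] T [-0.276 -0.019 -0.024] Ttool [ 0.223 -0.162  0.031] w 0.0124 tau6 0.092 q6 -0.774 zax [-0.024 -0.012 -1.   ]
```

play_rows(deltas=[0,0,0,0,-1.2])

```text
clock: 12.82
eef_pos: [0.5122, 0.1215, 0.0897]
tool_rot: [0.266, 0.964, -0.009, -0.01]
ft_force: [-0.1, -1.4, 1.8]
grip_width: 0.013
```

```bash
python3 -c "
from h import *
tq()"
```

```text
t 12.82 yaw 149.16 turned 73.86 pos [0.5122 0.1215 0.0897] F [-0.1 -1.4  1.8] T [-0.32  -0.013 -0.056] Ttool [ 0.267 -0.174  0.064] w 0.013 tau6 0.086 q6 -0.796 zax [-0.024 -0.012 -1.   ]
```

play_rows(deltas=[0,0,0,0,-1.2])

```text
clock: 12.95
eef_pos: [0.5122, 0.1214, 0.0898]
tool_rot: [0.255, 0.967, -0.009, -0.01]
ft_force: [-1.1, -0.8, 1.6]
grip_width: 0.0129
```

```bash
python3 -c "
from h import *
tq()"
```

```text
t 12.95 yaw 150.45 turned 75.15 pos [0.5122 0.1214 0.0898] F [-1.1 -0.8  1.6] T [-0.276  0.106 -0.058] Ttool [ 0.292 -0.043  0.063] w 0.0129 tau6 0.077 q6 -0.819 zax [-0.024 -0.012 -1.   ]
```

play_rows(deltas=[0,0,0,0,-1.2])

```text
clock: 13.08
eef_pos: [0.5122, 0.1214, 0.0899]
tool_rot: [0.244, 0.97, -0.009, -0.01]
ft_force: [-0.4, -0.5, 2.1]
grip_width: 0.0128
```

```bash
python3 -c "
from h import *
tq()"
```

```text
t 13.07 yaw 151.73 turned 76.43 pos [0.5122 0.1214 0.0899] F [-0.4 -0.5  2.1] T [-0.303  0.067 -0.036] Ttool [ 0.298 -0.084  0.042] w 0.0128 tau6 0.088 q6 -0.841 zax [-0.024 -0.012 -1.   ]
```

play_rows(deltas=[0,0,0,0,-1.2])

```text
clock: 13.2
eef_pos: [0.5122, 0.1214, 0.0901]
tool_rot: [0.233, 0.972, -0.009, -0.01]
ft_force: [-0.4, -1.3, 3.9]
grip_width: 0.0128
```

```bash
python3 -c "
from h import *
tq()"
```

```text
t 13.2 yaw 153.02 turned 77.72 pos [0.5122 0.1214 0.0901] F [-0.4 -1.3  3.9] T [-0.305  0.238 -0.089] Ttool [0.378 0.076 0.094] w 0.0128 tau6 0.103 q6 -0.864 zax [-0.024 -0.012 -1.   ]
```

play_rows(deltas=[0,0,0,0,-1.2])

```text
clock: 13.32
eef_pos: [0.5121, 0.1214, 0.0903]
tool_rot: [0.222, 0.975, -0.009, -0.01]
ft_force: [-1.9, -0.6, 3.7]
grip_width: 0.0125
```

```bash
python3 -c "
from h import *
tq()"
```

```text
t 13.32 yaw 154.3 turned 79.0 pos [0.5121 0.1214 0.0903] F [-1.9 -0.6  3.7] T [-0.285  0.329 -0.13 ] Ttool [0.397 0.176 0.132] w 0.0125 tau6 0.06 q6 -0.886 zax [-0.024 -0.012 -1.   ]
```

play_rows(deltas=[0,0,0,0,-1])

```text
clock: 13.45
eef_pos: [0.5119, 0.1214, 0.0904]
tool_rot: [0.213, 0.977, -0.008, -0.011]
ft_force: [-2.4, -1.1, 3.7]
grip_width: 0.0128
```

```bash
python3 -c "
from h import *
tq()"
```

```text
t 13.45 yaw 155.37 turned 80.07 pos [0.5119 0.1214 0.0904] F [-2.4 -1.1  3.7] T [-0.237  0.379 -0.111] Ttool [0.371 0.248 0.112] w 0.0128 tau6 -0.0 q6 -0.905 zax [-0.024 -0.012 -1.   ]
```

play_rows(deltas=[0,0,0,0,-1])

```text
clock: 13.58
eef_pos: [0.5115, 0.1215, 0.0904]
tool_rot: [0.204, 0.979, -0.008, -0.011]
ft_force: [-1.9, 0.3, 3.3]
grip_width: 0.0127
```

```bash
python3 -c "
from h import *
tq()"
```

```text
t 13.57 yaw 156.44 turned 81.14 pos [0.5115 0.1215 0.0904] F [-1.9  0.3  3.3] T [-0.154  0.421 -0.148] Ttool [0.306 0.327 0.146] w 0.0127 tau6 -0.005 q6 -0.923 zax [-0.025 -0.012 -1.   ]
```

play_rows(deltas=[0,0,0,0,-1])

```text
clock: 13.7
eef_pos: [0.5114, 0.1215, 0.0904]
tool_rot: [0.195, 0.981, -0.008, -0.011]
ft_force: [-1.4, -1.1, 3.3]
grip_width: 0.0127
```

```bash
python3 -c "
from h import *
tq()"
```

```text
t 13.7 yaw 157.5 turned 82.2 pos [0.5114 0.1215 0.0904] F [-1.4 -1.1  3.3] T [-0.268  0.412 -0.285] Ttool [0.4   0.284 0.287] w 0.0127 tau6 -0.162 q6 -0.942 zax [-0.025 -0.012 -1.   ]
```

play_rows(deltas=[0,0,0,0,-0.3])

```text
clock: 13.82
eef_pos: [0.5113, 0.1215, 0.0904]
tool_rot: [0.192, 0.981, -0.008, -0.011]
ft_force: [-1.4, -0.1, 4.7]
grip_width: 0.0127
```

```bash
python3 -c "
from h import *
tq()"
```

```text
t 13.82 yaw 157.8 turned 82.5 pos [0.5113 0.1215 0.0904] F [-1.4 -0.1  4.7] T [-0.21   0.329 -0.347] Ttool [0.312 0.232 0.348] w 0.0127 tau6 -0.342 q6 -0.947 zax [-0.025 -0.011 -1.   ]
```

The stop is felt: resisting torque went from about 0.08 to 0.29 to 0.35 N m, and tau6 agrees. Next is a gentle trial lift.

play_rows(deltas=[0,0,0,-0.03,0,0,0,0,-0.03,0])

```text
clock: 14.08
eef_pos: [0.511, 0.1214, 0.0919]
tool_rot: [0.193, 0.981, -0.009, -0.012]
ft_force: [2.9, -0.9, -9.2]
grip_width: 0.0126
```

```bash
python3 -c "
from h import *
tq()"
```

```text
t 14.07 yaw 157.78 turned 82.48 pos [0.511  0.1214 0.0919] F [ 2.9 -0.9 -9.2] T [-0.005 -0.726 -0.316] Ttool [-0.276 -0.667  0.324] w 0.0126 tau6 -0.308 q6 -0.947 zax [-0.027 -0.012 -1.   ]
```

play_rows(deltas=[0,0,0,0,0])

```text
clock: 14.2
eef_pos: [0.5113, 0.1214, 0.0918]
tool_rot: [0.193, 0.981, -0.008, -0.012]
ft_force: [0.4, -0.0, 2.2]
grip_width: 0.0126
```

```bash
python3 -c "
from h import *
tq()
c=cam('scene');cv2.imwrite('pics/s2.png',cv2.resize(c['color'][120:280,260:500],None,fx=3,fy=3,interpolation=cv2.INTER_CUBIC))"
```

```text
t 14.2 yaw 157.77 turned 82.47 pos [0.5113 0.1214 0.0918] F [ 0.4 -0.   2.2] T [-0.098  0.015 -0.275] Ttool [ 0.091 -0.017  0.278] w 0.0126 tau6 -0.303 q6 -0.947 zax [-0.027 -0.012 -1.   ]
```

View pics/s2.png

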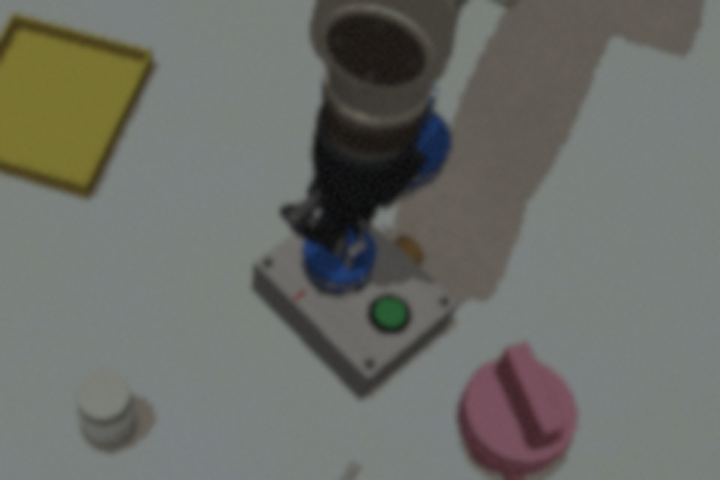

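The crop shows the gripper on the cartridge, the drum still at block level at about (338,258), and the button down. The pull met a light catch of -9 N, which could be friction from pressing on the stop. I'll ease the twist slightly, staying inside the clear window, and lift again.

play_rows(deltas=[0,0,0,0,0.6,0,0,0,-0.03,0])

```text
clock: 14.5
eef_pos: [0.5111, 0.1214, 0.0933]
tool_rot: [0.198, 0.98, -0.009, -0.012]
ft_force: [1.1, -0.1, -5.9]
grip_width: 0.0129
```

```bash
python3 -c "
from h import *
tq()"
```

```text
t 14.5 yaw 157.16 turned 81.86 pos [0.5111 0.1214 0.0933] F [ 1.1 -0.1 -5.9] T [-0.067 -0.436 -0.13 ] Ttool [-0.11  -0.425  0.137] w 0.0129 tau6 -0.141 q6 -0.936 zax [-0.028 -0.012 -1.   ]
```

play_rows(deltas=[0,0,0,-0.03,0,0,0,0,-0.03,0])

```text
clock: 14.75
eef_pos: [0.5112, 0.1214, 0.0968]
tool_rot: [0.198, 0.98, -0.009, -0.012]
ft_force: [1.5, 0.2, -3.3]
grip_width: 0.013
```

```bash
python3 -c "
from h import *
tq()"
```

```text
t 14.75 yaw 157.18 turned 81.88 pos [0.5112 0.1214 0.0968] F [ 1.5  0.2 -3.3] T [-0.082 -0.277 -0.089] Ttool [-0.034 -0.285  0.095] w 0.013 tau6 -0.097 q6 -0.936 zax [-0.028 -0.012 -1.   ]
```

It's free now: -3.3 N is just the weight. I'll lift it out and carry it.

play_rows(deltas=[0,0,0,-0.15,0,0,0,0,-0.25,0,0,0,0,-0.35,0,0,0,0,-0.4,0,0,0,0,-0.4,0,0,0,0,-0.15,0])

```text
clock: 15.5
eef_pos: [0.5139, 0.1237, 0.2083]
tool_rot: [0.197, 0.98, -0.007, -0.011]
ft_force: [0.1, -0.4, -1.6]
grip_width: 0.0123
```

```bash
python3 -c "
from h import *
tq();goto((.5,-.223,.185))
c=cam('scene');cv2.imwrite('pics/s3.png',cv2.resize(c['color'][60:280,230:500],None,fx=2.5,fy=2.5,interpolation=cv2.INTER_CUBIC))"
```

```text
t 15.5 yaw 157.3 turned 82.0 pos [0.5139 0.1237 0.2083] F [ 0.1 -0.4 -1.6] T [-0.041 -0.027  0.037] Ttool [ 0.028 -0.042 -0.036] w 0.0123 tau6 0.0 q6 -0.937 zax [-0.025 -0.01  -1.   ]
clock 15.5
joint_pos [ 0.2382  0.3288  0.0645  1.3326 -0.0035 -0.9366]
eef_pos [0.5139 0.1237 0.2083]
tool_rot [ 0.1967  0.9804 -0.0071 -0.0111]
ft_force [ 0.0848 -0.4216 -1.6465]
ft_torque [-0.0414 -0.0275  0.0371]
grip_width 0.0123
yaw 157.3 zaxis [-0.0246 -0.0095 -0.9997] units [-2.023 -5.413  0.448] turn None
```

View pics/s3.png

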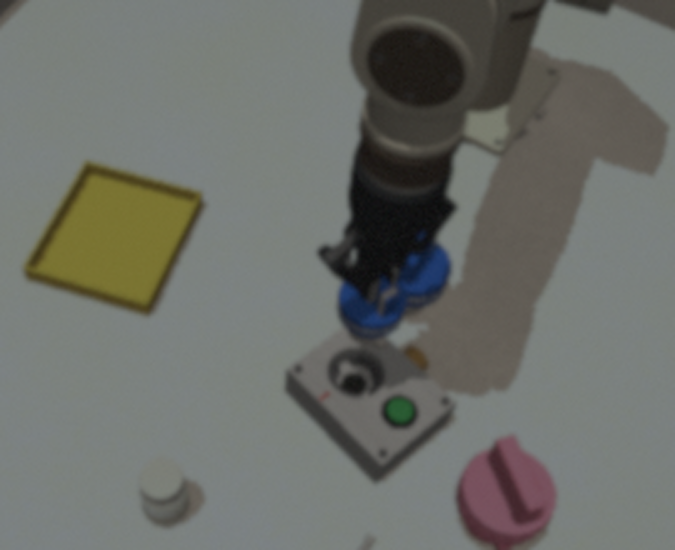

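The cartridge is out at about (370,305), hanging from the gripper, and the empty bore shows at (355,375). Now I'll carry it to the tray.

play_rows(deltas=[0,-0.12,-0.3,0,0,0,-0.23,-0.6,0,0,0,-0.23,-0.6,0,0,0,-0.23,-0.6,0,0,0,-0.23,-0.6,0,0,0,-0.23,-0.6,0,0,0,-0.23,-0.6,0,0,0,-0.23,-0.6,0,0,0,-0.15,-0.5,0,0,0,-0.08,-0.2,0,0,0,0,0,0,0])

```text
clock: 16.92
eef_pos: [0.4916, -0.227, 0.203]
tool_rot: [0.199, 0.98, -0.008, -0.021]
ft_force: [-0.8, 1.1, -2.5]
grip_width: 0.0129
```

```bash
python3 -c "
from h import *
tq();goto((.5,-.223,.08))"
```

```text
t 16.93 yaw 157.06 turned 81.76 pos [ 0.4916 -0.227   0.203 ] F [-0.8  1.1 -2.5] T [ 0.09  -0.082  0.011] Ttool [-0.115 -0.04  -0.014] w 0.0129 tau6 -0.04 q6 -1.589 zax [-0.043 -0.008 -0.999]
clock 16.925
joint_pos [-0.4187  0.3652  0.1025  1.3447 -0.0247 -1.5891]
eef_pos [ 0.4916 -0.227   0.203 ]
tool_rot [ 0.1986  0.9798 -0.0081 -0.0205]
ft_force [-0.7871  1.1366 -2.4805]
ft_torque [ 0.0904 -0.0816  0.0112]
grip_width 0.0129
yaw 157.06 zaxis [-0.0435 -0.0077 -0.999 ] units [-0.179  0.164  2.042] turn None
```

play_rows(deltas=[0,-0.06,0.05,0.2,0,0,-0.06,0.05,0.4,0,0,-0.06,0.05,0.4,0,0,0,0,0.4,0,0,0,0,0.3,0,0,0,0,0.15,0,0,0,0,0.04,0])

```text
clock: 17.8
eef_pos: [0.5013, -0.2138, 0.0813]
tool_rot: [0.192, 0.981, -0.006, -0.022]
ft_force: [-0.5, -0.4, -0.8]
grip_width: 0.0127
```

```bash
python3 -c "
from h import *
tq();goto((.5,-.223,.075))"
```

```text
t 17.8 yaw 157.81 turned 82.51 pos [ 0.5013 -0.2138  0.0813] F [-0.5 -0.4 -0.8] T [ 0.01  -0.032 -0.009] Ttool [-0.022 -0.026  0.009] w 0.0127 tau6 -0.0 q6 -1.575 zax [-0.046 -0.004 -0.999]
clock 17.8
joint_pos [-0.3913  0.4676 -0.0749  1.0696 -0.0212 -1.5747]
eef_pos [ 0.5013 -0.2138  0.0813]
tool_rot [ 0.1922  0.9811 -0.0063 -0.0224]
ft_force [-0.4747 -0.3806 -0.8457]
ft_torque [ 0.0102 -0.0322 -0.0093]
grip_width 0.0127
yaw 157.81 zaxis [-0.0463 -0.0038 -0.9989] units [-0.042 -0.148  0.107] turn None
```

play_rows(deltas=[0,0,-0.05,0.04,0,0,0,-0.05,0.03,0,0,0,0,0.02,0])

```text
clock: 18.18
eef_pos: [0.5, -0.2198, 0.0773]
tool_rot: [0.192, 0.981, -0.007, -0.021]
ft_force: [0.1, 0.1, -1.3]
grip_width: 0.0126
```

play_rows(deltas=[0,0,0,0.01,0])

```text
clock: 18.3
eef_pos: [0.5002, -0.2201, 0.077]
tool_rot: [0.192, 0.981, -0.007, -0.02]
ft_force: [0.7, 0.1, -1.5]
grip_width: 0.0126
```

```bash
python3 -c "
from h import *
tq()"
```

```text
t 18.3 yaw 157.83 turned 82.53 pos [ 0.5002 -0.2201  0.077 ] F [ 0.7  0.1 -1.5] T [ 0.002 -0.034 -0.011] Ttool [-0.015 -0.031  0.012] w 0.0126 tau6 -0.0 q6 -1.586 zax [-0.043 -0.005 -0.999]
```

play_rows(deltas=[0,0,0,0.02,0,0,0,0,0.02,0])

```text
clock: 18.55
eef_pos: [0.5003, -0.2204, 0.0749]
tool_rot: [0.192, 0.981, -0.007, -0.02]
ft_force: [-0.4, -0.4, -2.3]
grip_width: 0.0125
```

```bash
python3 -c "
from h import *
tq()
c=cam('wrist');cv2.imwrite('pics/w3.png',c['color'])"
```

```text
t 18.55 yaw 157.81 turned 82.51 pos [ 0.5003 -0.2204  0.0749] F [-0.4 -0.4 -2.3] T [ 0.07  -0.064 -0.013] Ttool [-0.089 -0.033  0.01 ] w 0.0125 tau6 0.0 q6 -1.586 zax [-0.042 -0.006 -0.999]
```

View pics/w3.png

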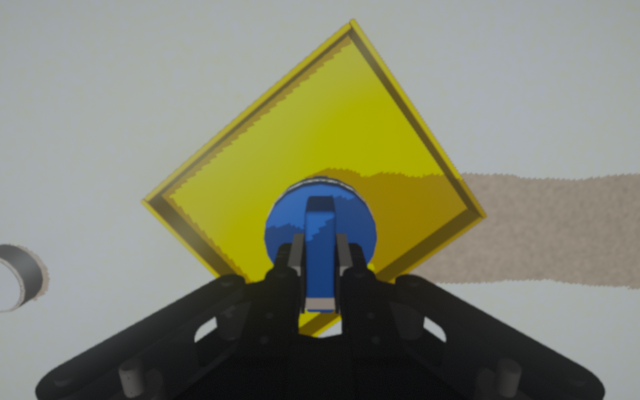

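The cartridge at (320,240) sits over the middle of the tray, clear of the walls, with no contact force yet. I'll go down in millimetre steps.

play_rows(deltas=[0,0,0,0.02,0,0,0,0,0.015,0])

```text
clock: 18.85
eef_pos: [0.5001, -0.2203, 0.0725]
tool_rot: [0.192, 0.981, -0.007, -0.02]
ft_force: [0.0, -0.9, -1.8]
grip_width: 0.0127
```

```bash
python3 -c "
from h import *
tq()"
```

```text
t 18.85 yaw 157.81 turned 82.51 pos [ 0.5001 -0.2203  0.0725] F [ 0.  -0.9 -1.8] T [ 0.003 -0.045 -0.012] Ttool [-0.02  -0.04   0.013] w 0.0127 tau6 0.0 q6 -1.587 zax [-0.042 -0.006 -0.999]
```

play_rows(deltas=[0,0,0,0.015,0,0,0,0,0.01,0])

```text
clock: 19.1
eef_pos: [0.5002, -0.2203, 0.0723]
tool_rot: [0.192, 0.981, -0.007, -0.02]
ft_force: [-2.4, 1.6, 3.8]
grip_width: 0.0126
```

```bash
python3 -c "
from h import *
tq()"
```

```text
t 19.1 yaw 157.82 turned 82.52 pos [ 0.5002 -0.2203  0.0723] F [-2.4  1.6  3.8] T [ 0.165  0.429 -0.018] Ttool [0.009 0.459 0.008] w 0.0126 tau6 -0.001 q6 -1.587 zax [-0.041 -0.006 -0.999]
```

It touched down at the expected height, with about 6 N net on the floor. Releasing and retreating upward.

play_rows(deltas=[0.3,0,0,0,0,0.6,0,0,0,0,0.6,0,0,0,0])

```text
clock: 19.48
eef_pos: [0.5009, -0.2206, 0.0724]
tool_rot: [0.192, 0.981, -0.007, -0.019]
ft_force: [0.3, -0.5, 0.4]
grip_width: 0.0514
```

play_rows(deltas=[0.8,0,0,-0.1,0,0.8,0,0,-0.3,0,0.8,0,0,-0.5,0,0.8,0,0,-0.5,0,0.8,0,0,-0.5,0,0.8,0,0,-0.4,0,0.8,-0.2,0.5,0,0,0.8,-0.2,0.5,0,0,0.8,-0.2,0.5,0,0,0.8,-0.2,0.5,0,0,0.8,0,0,0,0])

```text
clock: 20.85
eef_pos: [0.5997, -0.1251, 0.2152]
tool_rot: [0.193, 0.981, -0.007, -0.016]
ft_force: [-0.3, -0.4, 0.3]
grip_width: 0.0684
```

```bash
python3 -c "
from h import *
tq()
a=cam('top');b=cam('scene')
t=cv2.resize(a['color'][80:300,220:490],(480,391),interpolation=cv2.INTER_CUBIC)
s=cv2.resize(b['color'][110:210,230:330],(320,320),interpolation=cv2.INTER_CUBIC)
im=np.zeros((400,800,3),np.uint8);im[:391,:480]=t;im[:320,480:]=s
cv2.imwrite('pics/fin.png',cv2.convertScaleAbs(im,alpha=1.4))"
```

```text
t 20.85 yaw 157.69 turned 82.39 pos [ 0.5997 -0.1251  0.2152] F [-0.3 -0.4  0.3] T [-0.042 -0.006 -0.052] Ttool [ 0.035 -0.02   0.053] w 0.0684 tau6 0.065 q6 -1.38 zax [-0.035 -0.008 -0.999]
```

View pics/fin.png

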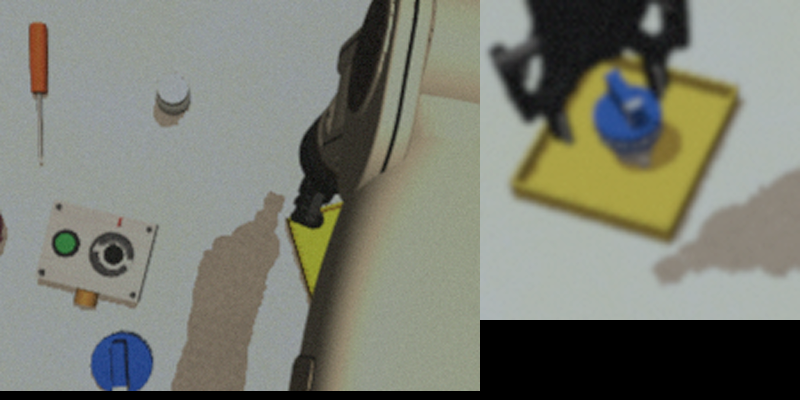

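The cartridge stands upright in the tray, at about (628,125) in the right-hand panel. The port is empty, the button is down, and the jar and driver are unmoved. The arm hides the gauge, but it was never near it. The gripper is clear, so I'm handing in.

```bash
python3 -c "
from h import *
print(ticket.job_done())"
```

```text
the job is handed in; nothing more can be done
None
```

The used cartridge is standing upright near the centre of the yellow tray, let go. The job was handed in at about 21 s of the 72 s allowed; no verdict was reported.

- **Button:** I pressed it to its hard end, at z 0.058 m with about 11 N.
- **Turn:** The cartridge turned about 82° anticlockwise before the stop. The resisting torque rose from about 0.08 to 0.35 N m, and I stopped there.
- **Lift:** The first pull met a light catch of about 9 N, within the safe 15 N. I eased the twist by 0.6° and it came out freely.
- **Set-down:** It touched the tray floor at the expected height with about 6 N, and I then opened the gripper.

**Last checks:** The scene picture showed it upright and clear of the tray walls. The port was empty, the button was down, the jar and screwdriver had not moved, and nothing was touching the gripper.

The arm hid the gauge in the last picture, so I did not recheck it; the gripper's path never went over it. The tool was tilted 2 to 3° at set-down, so the cartridge probably met the floor edge-first before settling flat.

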